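Load a sign-blank carrier into the engraver's sprung nest

ROBOT

A 6-joint arm with a two-finger parallel gripper is mounted at the origin on the work surface. World frame = base frame: x ahead of the robot, y to its left, z up, the work surface at z = 0. Lengths are in m, angles in rad, forces in N, time in s.
With the tool pointing down it reaches from about 0.425 to 0.95 m from the base axis. Payload 3.5 kg.
Tool frame: the origin (TCP) lies midway between the tips of the shut fingers; the grasp point (between the pads) lies 19 mm behind it (ctrl.pinch_z is the distance from the TCP to the grasp point, in m); z points along the fingers, y is the line along which they close (so a half turn about z gives the same grasp; the last joint's range is limited). The gripper opens to 85 mm and grips with 20 to 120 N. Pads are 22 mm wide; open, the fingers measure 114 mm over their backs; the gripper's body (76 mm by 85 mm) begins 54 mm behind the grasp point. The pads swing forward as they close: fully open they stand 13 mm farther back than shut.
Start: joints at [-1.328, 0.286, 1.577, -0, 1.279, -0.15], TCP at [0.258, -0.624, 0.231] pointing down, gripper open.
Joint ranges: [-2.77, 2.77], [-0.9, 2.22], [0.21, 2.48], [-1.53, 4.67], [0.24, 2.81], [-2.84, 2.84]. Speed limits (rad/s): [2.79, 2.79, 3.14, 3.14, 3.14, 3.14].

INTERFACE

Orientations are given as a unit quaternion [x, y, z, w].
In Python, from plant import get_state, viewer, sign_off, ctrl gives the robot as it stands. The module is installed in compiled form; this text tells all that it offers.
- The arm moves only by the shell command python3 -m handwheel 'ROWS' [FORCE]. ROWS is JSON, a list that holds one entry, the list of rows, each a list of 5 numbers: the finger opening in m, from 0 to 0.0854, then the shift along the tool's x, y, z in m, then the turn about the tool's z in degrees. In form: [[[claw, x, y, z, spin], ...]]. A call has 1 to 12 rows; each row shifts and turns the commanded pose from where the row before left it, along the tool's axes as they then stand; what a row does not reach is not made up. A row lasts 1/12 s, in which the tool goes at most 41.7 mm and 7.16 degrees, less where a joint would pass 70% of its speed; a pose out of reach is approached as far as the arm can. A call is refused whole if a number of a shift passes 0.0417 or a number of a turn 7.16, either way. A call with a gripper value outside its range is refused whole. The fingers move at their own pace and stop on an object; FORCE is the grip in N (left out, the last holds). Time passes only in rows, so rows that do not move let the fingers close. It gives the time, the measured TCP pose, the force, the opening and the grip force at its end, in the units of the state.
- get_state(): the state, without advancing time (a new reading comes with each control period).
- viewer.read_camera(name): name is "side" or "top" or "wrist"; returns the picture (400x640x3 uint8, blue, green, red); there is no depth.
- viewer.camera_params(name): a dict with "fov_y" (degrees; the focal length in pixels is half the picture's height over the tangent of half this angle, whatever the lens; pixels are square), "cx", "cy" (the principal point, pixels), "xyz" and "attitude" of the camera in the world; the wrist camera has in their place "hand_eye" (4x4, takes a point from camera to tool coordinates, whose origin is the TCP and whose axes are the flange's). Camera axes: x right, y up, looking along -z (the intrinsics and any distortion apply to the point x, -y, -z); pixel columns grow to the right and rows downward; lengths in m; the calibration is good to about 2 mm. A picture is of the moment at which its call begins: read the wrist's pose just before it. camera_params takes no time and is no camera call.
- sign_off(): hands the job in; it is judged then, once.
Trained networks look in the newest picture that a camera, given by its name, has taken for a name from the list of things; names that differ only in an ending like _2 or _b are one class to them, and where a whole thing is asked for, a point or a joint stands for the part that bears it (a point fixed in the world has none). Each returns a list of dicts, best first, with "confidence" (0 to 1); they miss things now and then, are a little off and sometimes report something else, mostly with a low value. They report only what shows in the picture. A call takes as long as a camera call. They do not tell look-alikes from the thing itself.
- viewer.look_for(camera, name): "extent" ([left, top, width, height] as shares, 0 to 1, of the picture: columns of its width, rows of its height, round what is visible of it).
- viewer.outline_of(camera, name): "mask" (400x640 bool, what is visible of it) and "extent" ([left, top, width, height] as shares, 0 to 1, of the picture: columns of its width, rows of its height, round what is visible of it).
- viewer.pinpoint(camera, name): "xy" ([column, row] as shares, 0 to 1, of the picture: columns of its width, rows of its height: a listed point, or the origin of a listed thing).
The state is a dict: "time": time; "qpos": joint angles; "dq": joint speeds; "joint_efforts": joint torques, N m; "eef_pos": TCP position; "tcp_rot": TCP orientation; "contact_force": force on the tool from outside, world axes, zero at the start; "wrist_torque": the same for the moment, N m; "opening": opening from 0.0 (shut) to 1.0 (fully open); "finger_force": force on a finger pad.
Only numpy, scipy, OpenCV 4.12 (cv2) and the standard library are available. Lean on these libraries where they do the work, as an engineer would, in place of code of your own. Each camera call takes 0.05 s, during which the arm holds its last target. There are 200 camera calls.

TASK

Set the rectangular carrier of sign blanks flat inside the rim of the raised sprung platform in the engraver's loading nest, its long side along the platform's long side. Press it down until the catch holds the platform sunk, then let go. Leave the round carrier where it is.

Things in the scene. Friction and masses are not known exactly. Their poses are not given: they have to be found in the camera images.
- carrier: Rectangular carrier lying on the table: mid-grey plastic plate 110 (its x) x 76 (y) x 12 mm thick, two narrow white sign blanks let in flush on top, and a black upright grip rib along its middle, 60 mm long (x), 14 mm thick (y), its top 52 mm above the underside. 0.2 to 0.42 kg. Origin: centre of the underside; z up. Either end may go first.
- disc_carrier: Round carrier, not wanted and too wide for the platform: mid-grey plastic disc 116 mm across, 12 mm thick, with two round white blanks and the same black rib (60 mm along its x, 14 mm thick, top at 52 mm). Origin: centre of the underside. Do not shift it by more than 30 mm.
- seat (a point): Centre of the bare aluminium platform's face, moving with it; x along its long side, z up. Its rim is 6 mm high, 7 thick, 131 (x) x 96 mm (y) inside: 10 mm of room around the carrier. Fixed grey housing round it: 190 (x) x 155 x 60 mm high. Raised, the face is 70 mm above the table, sunk and caught 46. The catch is a steel spring bolt with a black knob in the middle of the housing's +x wall.
- lift (a joint): How far the platform has sunk, m: 0 raised, 0.028 bottom stop. The carrier's weight alone sinks it up to 5 mm. Spring 450 N/m after 2 N preload, damping 60 N s/m; the catch drags from 13 mm and snaps over the rim at 24 mm, so press slowly to 26 or 27 mm, with 10 to 18 N. Caught, it stays at about 24 mm by itself; not caught, it rises again when let go.
Things that resemble listed ones, but are neither listed nor needed, are in the scene too. What is shaped like the carrier but pink or purple is not meant.

How it is judged:
By the outcome, as a careful person would: the job done as asked, in the order asked, and still so for the second after the job is handed in, with the robot touching nothing.
It also fails if it takes over 42 s, if anything falls off the work surface, if the arm or the gripper's body presses on something with over 40 N, if the wrist force passes 120 N, or if a joint passes its speed limit or range.

## Working session

There is one attempt and no reset: what is moved stays moved. The work goes in short steps, Python scripts to look and compute and a shell command to move; the robot and the scene stay as the last step left them, time stands still between calls to the robot, and variables do not carry over. Pictures are saved under pics/ and viewed, at most 10 in all, crops included, and the job is handed in when it is done.

```bash
mkdir -p pics; cat > h.py <<'E'
import numpy as np, cv2
from scipy.spatial.transform import Rotation as R
from plant import get_state, viewer, ctrl
def cam(name, st=None):
    p=viewer.camera_params(name)
    f=200/np.tan(np.radians(p['fov_y'])/2)
    if 'hand_eye' in p:
        st=st or get_state(); T=np.eye(4); T[:3,:3]=R.from_quat(st['tcp_rot']).as_matrix(); T[:3,3]=st['eef_pos']
        T=T@np.array(p['hand_eye'])
    else:
        T=np.eye(4); a=np.array(p['attitude']); T[:3,:3]=R.from_quat(a).as_matrix() if a.size==4 else a.reshape(3,3); T[:3,3]=p['xyz']
    return p,f,T
def ray(name,uv,z,st=None):
    p,f,T=cam(name,st); K=np.array([[f,0,p['cx']],[0,f,p['cy']],[0,0,1]])
    d=np.array(p.get('distortion',p.get('dist',np.zeros(5))),float)
    n=cv2.undistortPoints(np.array([[uv]],float),K,d)[0,0]
    v=T[:3,:3]@np.array([n[0],-n[1],-1]); o=T[:3,3]
    return o+v*(z-o[2])/v[2]
E
python3 - <<'E'
from h import *
for c in ('side','top','wrist'):
    print(c,viewer.camera_params(c)); cv2.imwrite(f'pics/{c}0.png',viewer.read_camera(c))
for n,z in (('carrier',0),('disc_carrier',0),('seat',.07)):
    for r in viewer.pinpoint('top',n):
        uv=np.array(r['xy'])*[640,400]; print(n,r['confidence'],uv,ray('top',uv,z))
print(get_state(),ctrl.pinch_z)
E
```

```text
side {'fov_y': 49.408080844460486, 'cx': 319.8532523808781, 'cy': 204.3482301798716, 'xyz': array([0.05195261, 0.49772024, 0.80882644]), 'attitude': array([-0.120908  ,  0.34446974,  0.88631095, -0.28491184])}
top {'fov_y': 54.231185752312335, 'cx': 321.99735831442644, 'cy': 193.75989006525842, 'xyz': array([ 0.3753201 , -0.02119487,  1.13561444]), 'attitude': array([ 0.02922731, -0.03593779, -0.7015346 ,  0.71112829])}
wrist {'fov_y': 60.26964531256119, 'cx': 320.3638198512081, 'cy': 202.02579964641848, 'hand_eye': array([[ 7.72373006e-04,  9.52766640e-01,  3.03702376e-01,
         7.83155926e-02],
       [ 9.99998141e-01, -1.27238225e-03,  1.44849637e-03,
         5.53585321e-04],
       [ 1.76650453e-03,  3.03700693e-01, -9.52765852e-01,
        -1.42498451e-01],
       [ 0.00000000e+00,  0.00000000e+00,  0.00000000e+00,
         1.00000000e+00]])}
carrier 0.96 [440.32 264.2 ] [ 0.28139276 -0.37483226  0.        ]
carrier 0.87 [426.304 144.4  ] [ 0.63157626 -0.33838403  0.        ]
carrier 0.66 [379.904 261.88 ] [ 0.28585489 -0.20052636  0.        ]
carrier 0.64 [404.416 205.92 ] 
[... 178 characters left out ...]
': 0.3, 'qpos': array([-1.32798862e+00,  2.86613999e-01,  1.57719040e+00,  1.01342315e-05,
        1.27861140e+00, -1.49990732e-01]), 'dq': array([ 0.00158363, -0.00125435, -0.00310581,  0.00162941, -0.00026594,
       -0.00098354]), 'joint_efforts': array([ 3.87660893e-04, -4.05356812e+01, -2.92292458e+01, -1.48517788e-04,
        3.25373170e-03, -3.99124232e-06]), 'eef_pos': array([ 0.25835277, -0.62335275,  0.23084948]), 'tcp_rot': array([ 9.80775789e-01,  1.95137596e-01, -1.42471092e-05, -4.11355261e-04]), 'contact_force': array([-0.06574594,  0.84044013,  0.365204  ]), 'wrist_torque': array([0.07491779, 0.01508866, 0.02588744]), 'finger_force': 0.0, 'opening': 0.9993254505295932} 0.0187
```

View pics/top0.png

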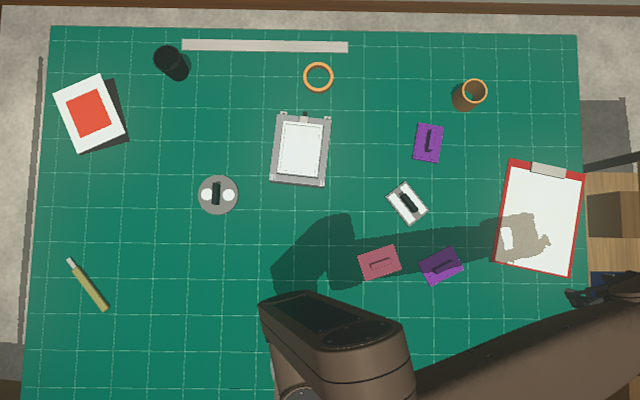

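View pics/side0.png

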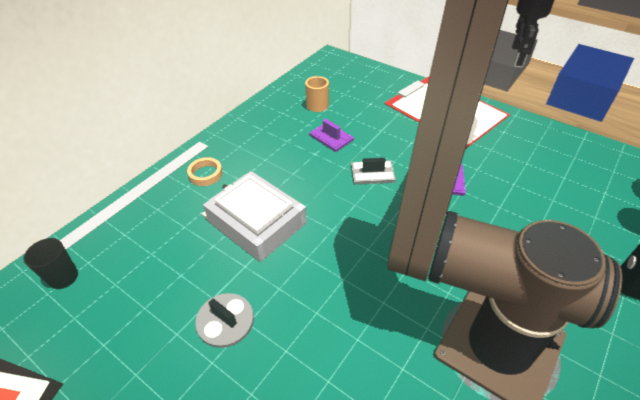

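The real carrier is the grey one with white blanks at top-picture (404,206). The look-alikes are purple and pink. The nest is at about (301,150), with its knob at the top (304,115), towards world +x. The disc is at (218,194).

```bash
python3 - <<'E'
from h import *
img=viewer.read_camera('top')
def rect(pts,z):
    P=np.array([ray('top',p,z)[:2] for p in pts]); (c,s,a)=cv2.minAreaRect((P*1000).astype(np.float32))
    print(np.round(c,1),np.round(s,1),a, np.round(cv2.boxPoints((c,s,a)),0).tolist())
for r in viewer.outline_of('top','carrier'):
    m=r['mask']; v,u=np.nonzero(m); print('carrier',r['confidence'],u.mean(),v.mean())
    if abs(u.mean()-405)<12 and abs(v.mean()-205)<12:
        rect(np.c_[u,v],.012)
        k=m&(img.max(2)<60); v,u=np.nonzero(k); print('rib'); rect(np.c_[u,v],.045)
for r in viewer.outline_of('top','seat'):
    v,u=np.nonzero(r['mask']); print('seat',r['confidence'],u.mean(),v.mean()); rect(np.c_[u,v],.07)
# nest white area
g=img.astype(int); k=np.zeros(img.shape[:2],np.uint8); k[100:200,262:340]=(g.min(2)>190)[100:200,262:340]
n,l,s,c=cv2.connectedComponentsWithStats(k); i=1+s[1:,4].argmax(); v,u=np.nonzero(l==i); print('white',s[i]); rect(np.c_[u,v],.07)
print(R.from_quat(get_state()['tcp_rot']).as_matrix().round(3))
cv2.imwrite('pics/crop.png',cv2.resize(img[95:235,255:440],None,fx=4,fy=4,interpolation=cv2.INTER_CUBIC))
E
```

```text
carrier 0.82 426.6776447105788 142.08982035928145
carrier 0.82 439.91730038022814 265.6539923954373
carrier 0.65 405.5614552605703 202.70206489675516
[ 455.8 -272.4] [112.   79.7] 37.14562225341797 [[387.0, -274.0], [435.0, -338.0], [525.0, -270.0], [476.0, -207.0]]
rib
[ 454.4 -273.6] [58.7 18.9] 39.91289520263672 [[426.0, -285.0], [438.0, -300.0], [483.0, -262.0], [471.0, -248.0]]
carrier 0.58 378.0812854442344 261.54347826086956
seat 0.82 299.26003824091777 148.7380497131931
[599.4  34.2] [110.9 148.8] 84.54286193847656 [[520.0, -14.0], [668.0, -28.0], [679.0, 82.0], [531.0, 97.0]]
white [ 277  121   46   56 2074]Traceback (most recent call last):
  File "<stdin>", line 15, in <module>
  File "<stdin>", line 4, in rect
  File "h.py", line 14, in ray
    p,f,T=cam(name,st); K=np.array([[f,0,p['cx']],[0,f,p['cy']],[0,0,1]])
          ~~~^^^^^^^^^
  File "h.py", line 5, in cam
    p=viewer.camera_params(name)
ValueError: time passes only in moves, steps and waits
```

```bash
python3 -m handwheel '[[[0.085,0,0,0,-5.3],[0.085,0,0,0,-5.3],[0.085,0,0,0,-5.4],[0.085,0.038,-0.0155,0,0],[0.085,0.038,-0.0155,0,0],[0.085,0.038,-0.0155,0,0],[0.085,0.038,-0.0155,0,0],[0.085,0.038,-0.0155,0,0],[0.085,0.038,-0.0155,0,0],[0.085,0.038,-0.0155,0,0],[0.085,0.038,-0.0155,0,0],[0.085,0.038,-0.0155,0,0]]]' 60
cat > h.py <<'E'
import numpy as np, cv2
from scipy.spatial.transform import Rotation as R
from plant import get_state, viewer
def setup(name):
    p=viewer.camera_params(name); f=200/np.tan(np.radians(p['fov_y'])/2); T=np.eye(4)
    if 'hand_eye' in p:
        st=get_state(); T[:3,:3]=R.from_quat(st['tcp_rot']).as_matrix(); T[:3,3]=st['eef_pos']; T=T@np.array(p['hand_eye'])
    else: T[:3,:3]=R.from_quat(p['attitude']).as_matrix(); T[:3,3]=p['xyz']
    return np.array([[f,0,p['cx']],[0,f,p['cy']],[0,0,1]]),T
def plane(c,uv,z):
    K,T=c; n=(np.c_[np.atleast_2d(uv),np.ones(len(np.atleast_2d(uv)))]@np.linalg.inv(K).T)*[1,-1,-1]
    v=n@T[:3,:3].T; o=T[:3,3]; return (o+v*((z-o[2])/v[:,2])[:,None])[:,:2]
def rect(c,mask,z):
    v,u=np.nonzero(mask); P=plane(c,np.c_[u,v],z)
    r=cv2.minAreaRect((P*1000).astype(np.float32)); print(np.round(r[0],1),np.round(r[1],1),round(r[2],1)); return cv2.boxPoints(r)
E
python3 - <<'E'
from h import *
c=setup('wrist'); s=get_state(); img=viewer.read_camera('wrist'); cv2.imwrite('pics/w1.png',img)
print(s['time'],s['eef_pos'])
for r in viewer.outline_of('wrist','carrier'):
    m=r['mask']; v,u=np.nonzero(m); print(r['confidence'],u.mean(),v.mean()); rect(c,m,.012)
    k=m&(img.max(2)<60)
    if k.sum()>50: print('rib'); rect(c,k,.045)
E
```

```text
time: 1.45
eef_pos: [0.4398, -0.2997, 0.2317]
tcp_rot: [0.944, 0.33, 0.0, 0.0]
contact_force: [0.7, -0.0, -0.4]
opening: 0.996
finger_force: 0.0
1.45 [ 0.43979896 -0.29967225  0.23171341]
0.95 310.07445560046943 140.67818490024774
[ 454.4 -274.5] [110.3  76.5] 38.2
rib
[ 456.  -271.7] [59.8 14. ] 38.3
0.9 161.42506440369752 215.28655856948023
[ 287.3 -195.6] [ 80.4 112.6] 18.7
0.78 473.8899598393574 42.986460126219164
[ 633.  -336.5] [ 76.5 113. ] 80.6
0.74 282.75769084694264 303.0396885681732
[ 281.  -369.1] [ 83.4 110.7] 27.7
```

View pics/w1.png

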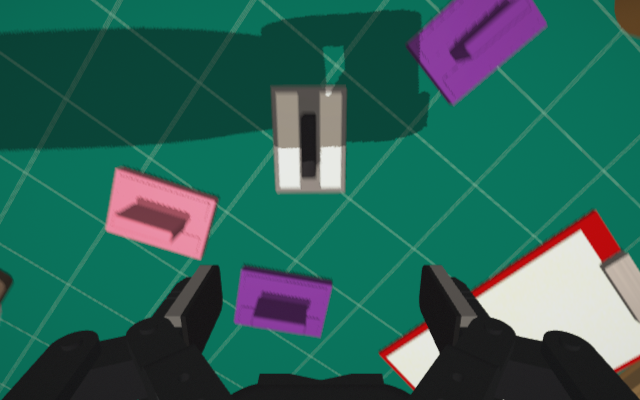

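The real carrier is at wrist (310,140), centred near (0.455,-0.273) at 38.2°. The tool is already aligned with its rib.

```bash
python3 -m handwheel '[[[0.085,0.0284,-0.0116,0,0.3],[0.06,0,0,0.04,0],[0.06,0,0,0.04,0],[0.06,0,0,0.04,0],[0.06,0,0,0.035,0],[0.06,0,0,0.025,0],[0.06,0,0,0.02,0],[0.06,0,0,0.0125,0],[0.05,0,0,0,0],[0.0,0,0,0,0],[0.0,0,0,0,0],[0.0,0,0,0,0]]]' 60
```

```text
time: 2.55
eef_pos: [0.4552, -0.2757, 0.0208]
tcp_rot: [0.945, 0.327, 0.001, 0.001]
contact_force: [-0.9, 2.3, 1.4]
opening: 0.165
finger_force: 1.7
```

```bash
python3 -m handwheel '[[[0,0,0,0,0],[0,0,0,0,0],[0,0,0,-0.01,0],[0,0,0,-0.02,0],[0,0,0,-0.03,0],[0,0,0,-0.04,0],[0,0,0,-0.04,0],[0,0,0,-0.04,0],[0,0,0,-0.03,0],[0,0,0,0,0]]]' 60
python3 - <<'E'
from h import *
c=setup('top'); s=get_state(); img=viewer.read_camera('top'); print(s['time'],s['eef_pos'],R.from_quat(s['tcp_rot']).as_euler('xyz',degrees=True),s['finger_force'])
g=img.astype(int); k=np.zeros(img.shape[:2],np.uint8); k[100:200,262:340]=(g.min(2)>190)[100:200,262:340]
n,l,st,_=cv2.connectedComponentsWithStats(k); i=1+st[1:,4].argmax(); print('white',st[i]); print(rect(c,l==i,.07))
for r in viewer.outline_of('top','seat'): print(rect(c,r['mask'],.07))
cv2.imwrite('pics/crop.png',cv2.resize(img[95:235,255:440],None,fx=4,fy=4,interpolation=cv2.INTER_CUBIC))
E
```

```text
time: 3.38
eef_pos: [0.4569, -0.2769, 0.2379]
tcp_rot: [0.945, 0.327, 0.004, 0.007]
contact_force: [1.2, -1.8, -1.4]
opening: 0.156
finger_force: 60.3
3.3833 [ 0.45693924 -0.27693396  0.23786961] [ 1.79158738e+02 -1.48238171e-01  3.82269450e+01] 60.33239006996155
white [ 277  121   46   56 2084]
[600.5  32.5] [112.  147.6] 84.3
[[521.5673   -15.859299]
 [668.40326  -30.494492]
 [679.5102    80.941826]
 [532.67426   95.57702 ]]
[599.2  34.9] [112.7 148.5] 85.2
[[520.43744  -14.981388]
 [668.4091   -27.505466]
 [677.9122    84.77251 ]
 [529.9405    97.296585]]
```

View pics/crop.png

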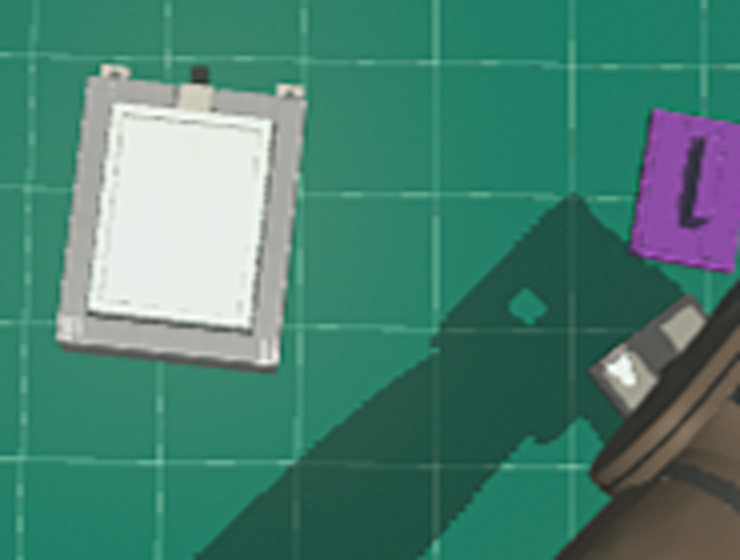

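Rim centre about (0.599,0.033), long axis at -5.3°, knob on the world +x side. The carrier is held.

```bash
python3 -m handwheel '[[[0,0,0,0,3.5],[0,0,0,0,6],[0,0,0,0,6.5],[0,0,0,0,6.5],[0,0,0,0,6.5],[0,0,0,0,6.5],[0,0,0,0,5],[0,0,0,0,3],[0,0.005,-0.015,0,0],[0,0.008,-0.025,0,0],[0,0.0115,-0.033,0,0],[0,0.0115,-0.033,0,0]]]'
python3 -m handwheel '[[[0,0.0115,-0.033,0,0],[0,0.0115,-0.033,0,0],[0,0.0115,-0.033,0,0],[0,0.0115,-0.033,0,0],[0,0.0115,-0.033,0,0],[0,0.011,-0.03,0,0],[0,0.009,-0.025,0,0],[0,0.005,-0.015,0,0],[0,0.003,-0.008,0,0],[0,0,0,0,0],[0,0,0,0,0]]]'
python3 - <<'E'
from h import *
c=setup('wrist'); s=get_state(); img=viewer.read_camera('wrist'); cv2.imwrite('pics/w2.png',img); print(s['time'],s['eef_pos'],R.from_quat(s['tcp_rot']).as_euler('xyz',degrees=True))
for r in viewer.outline_of('wrist','carrier'): 
    if r['confidence']>.5: print(r['confidence'],r['extent'],rect(c,r['mask'],s['eef_pos'][2]-.0085))
E
```

```text
time: 4.48
eef_pos: [0.4982, -0.1708, 0.2251]
tcp_rot: [0.999, -0.047, -0.003, -0.002]
contact_force: [1.2, 0.5, -3.0]
opening: 0.157
finger_force: 60.2
time: 5.4
eef_pos: [0.6062, 0.0613, 0.2266]
tcp_rot: [0.999, -0.046, -0.002, 0.0]
contact_force: [-0.2, -0.5, -2.7]
opening: 0.154
finger_force: 60.1
5.4 [0.60615479 0.06134515 0.22657021] [179.95419785   0.23967867  -5.26307127]
[ 514.7 -101. ] [24.9 13.2] 10.7
0.96 [0.9586, 0.906, 0.0414, 0.094] [[ 501.2655   -96.76508]
 [ 503.71936 -109.76014]
 [ 528.181   -105.14103]
 [ 525.7272   -92.14597]]
[528.5 -65.5] [42.  18.2] 49.5
0.81 [0.8178, 0.8778, 0.0925, 0.1167] [[507.99374  -75.56196 ]
 [521.8133   -87.3544  ]
 [549.10266  -55.373848]
 [535.28314  -43.581406]]
[600.8  61.6] [ 75.6 124.4] 84.8
0.73 [0.3686, 0.3615, 0.2641, 0.566] [[535.4267   29.61847]
 [659.3057   18.32022]
 [666.1767   93.65613]
 [542.29767 104.95438]]
```

View pics/w2.png

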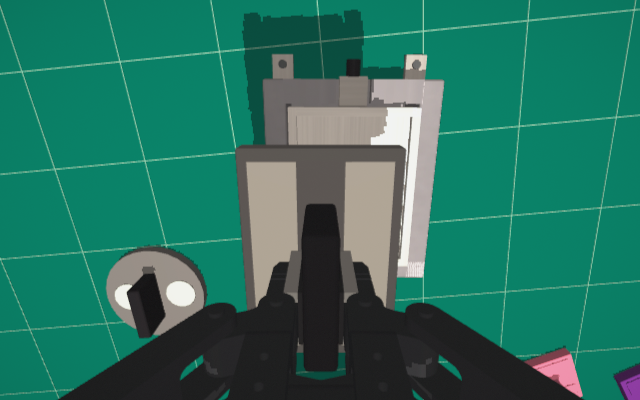

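The wrist view shows the carrier square in the grip, its far edge running (237,150)–(405,150). The rim's far edge runs (288,107)–(424,107), to its right, so I went too far in +y. I'll work out the correction.

```bash
python3 - <<'E'
from h import *
c=setup('wrist'); s=get_state(); a=np.radians(-5.3); ex=np.array([np.cos(a),np.sin(a)]); ey=np.array([np.sin(a),-np.cos(a)])
for n,p,z,h in (('rim',[(288,107),(424,107)],.076,.0725),('house',[(264,81),(443,81)],.06,.095),('carrier',[(237,148),(405,148)],s['eef_pos'][2]-.0085,.055)):
    P=plane(c,p,z); d=P[1]-P[0]; ctr=P.mean(0)-h*ex; print(n,P,np.linalg.norm(d),np.degrees(np.arctan2(d[0],-d[1]))*-1,ctr,'tool dx,dy from tcp',(ctr-s['eef_pos'][:2])@ex,(ctr-s['eef_pos'][:2])@ey)
E
```

```text
rim [[ 0.67508752  0.08100588]
 [ 0.66472255 -0.03048524]] 0.1119718817079531 5.311338932598773 [0.59771499 0.03195719] tool dx,dy from tcp -0.0061751027237682094 0.029255855330271825
house [[ 0.69759694  0.10024814]
 [ 0.68351481 -0.05110204]] 0.1520038947776335 5.315685850867525 [0.59596203 0.03334826] tool dx,dy from tcp -0.008049068705471908 0.02803265858823507
carrier [[0.66479217 0.09170039]
 [0.65799288 0.01846293]] 0.07355240387714422 5.304075511527333 [0.60662767 0.06016204] tool dx,dy from tcp 9.416903470537663e-05 0.00034831442520782415
```

```bash
python3 -m handwheel '[[[0,-0.002,0.009,0,0],[0,-0.0025,0.011,0,0],[0,-0.002,0.0085,0,0],[0,0,0,0.015,0],[0,0,0,0.025,0],[0,0,0,0.03,0],[0,0,0,0.025,0],[0,0,0,0.015,0],[0,0,0,0.009,0],[0,0,0,0,0],[0,0,0,0,0],[0,0,0,0,0]]]'
python3 - <<'E'
from h import *
s=get_state(); cv2.imwrite('pics/w3.png',viewer.read_camera('wrist')); print(s['eef_pos'],R.from_quat(s['tcp_rot']).as_euler('xyz',degrees=True),s['contact_force'])
E
```

```text
time: 6.5
eef_pos: [0.5995, 0.0332, 0.1118]
tcp_rot: [0.999, -0.046, 0.002, 0.0]
contact_force: [0.2, 0.3, -1.9]
opening: 0.153
finger_force: 60.1
[0.59949998 0.03323699 0.11176433] [179.99505631  -0.19045687  -5.32072244] [ 0.15521663  0.25059359 -1.9370495 ]
```

View pics/w3.png

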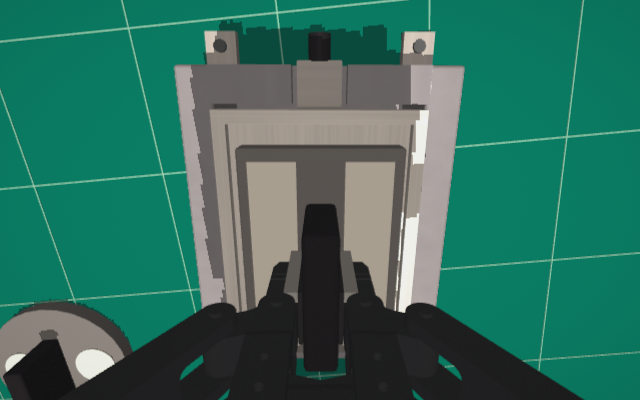

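The carrier is centred over the rim: rim outer edges are at columns 211 and 428, the carrier at 237 and 405.

```bash
python3 -m handwheel '[[[0,-0.001,0,0.006,0],[0,0,0,0.006,0],[0,0,0,0.004,0],[0,0,0,0.003,0],[0,0,0,0.002,0],[0,0,0,0.002,0],[0,0,0,0.002,0],[0,0,0,0.002,0],[0,0,0,0.002,0],[0,0,0,0.002,0],[0,0,0,0,0]]]'
```

```text
time: 7.47
eef_pos: [0.5975, 0.034, 0.0792]
tcp_rot: [0.999, -0.046, 0.0, -0.0]
contact_force: [-3.4, 1.2, 5.0]
opening: 0.151
finger_force: 61.3
```

```bash
python3 -m handwheel '[[[0,0,0,0.0015,0],[0,0,0,0.0015,0],[0,0,0,0.0015,0],[0,0,0,0.0015,0],[0,0,0,0.0015,0],[0,0,0,0.0015,0],[0,0,0,0.001,0],[0,0,0,0.001,0],[0,0,0,0,0],[0,0,0,0,0]]]'
```

```text
time: 8.3
eef_pos: [0.5981, 0.0339, 0.0693]
tcp_rot: [0.999, -0.046, 0.001, 0.0]
contact_force: [-2.8, 1.2, 7.1]
opening: 0.154
finger_force: 61.6
```

```bash
python3 -m handwheel '[[[0,0,0,0.001,0],[0,0,0,0.001,0],[0,0,0,0.001,0],[0,0,0,0.001,0],[0,0,0,0.001,0],[0,0,0,0,0],[0,0,0,0,0]]]'
```

```text
time: 8.88
eef_pos: [0.5981, 0.0339, 0.065]
tcp_rot: [0.999, -0.046, 0.001, 0.0]
contact_force: [-5.7, 0.6, 10.3]
opening: 0.154
finger_force: 62.1
```

```bash
python3 -m handwheel '[[[0,0,0,0.001,0],[0,0,0,0.0005,0],[0,0,0,0,0],[0,0,0,0,0],[0,0,0,0,0]]]'
python3 - <<'E'
from h import *
cv2.imwrite('pics/w4.png',viewer.read_camera('wrist'))
E
```

```text
time: 9.3
eef_pos: [0.5981, 0.0339, 0.0637]
tcp_rot: [0.999, -0.046, 0.001, 0.0]
contact_force: [-5.3, 1.7, 12.4]
opening: 0.159
finger_force: 62.2
```

View pics/w4.png

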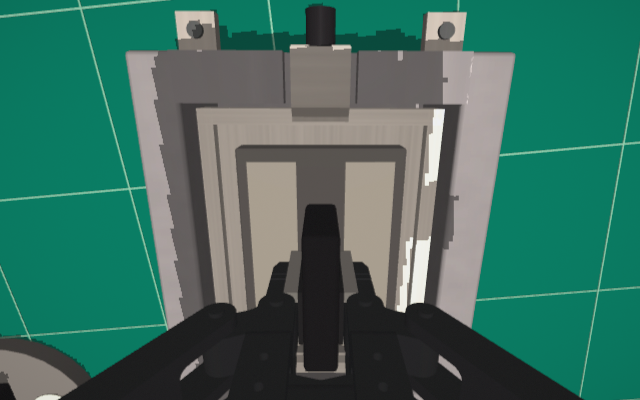

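The bolt's tip, at about (320,115), now overlaps the rim's far edge. I'll ease off while still gripping to test the catch.

```bash
python3 -m handwheel '[[[0,0,0,-0.001,0],[0,0,0,-0.001,0],[0,0,0,-0.001,0],[0,0,0,0,0],[0,0,0,0,0]]]'
```

```text
time: 9.77
eef_pos: [0.5981, 0.0339, 0.0665]
tcp_rot: [0.999, -0.046, 0.001, 0.0]
contact_force: [-5.3, 0.7, 11.0]
opening: 0.152
finger_force: 62.2
```

```bash
python3 -m handwheel '[[[0,0,0,-0.001,0],[0,0,0,0,0],[0,0,0,0,0]]]'
```

```text
time: 10.02
eef_pos: [0.5981, 0.0339, 0.067]
tcp_rot: [0.999, -0.046, 0.001, 0.0]
contact_force: [-3.7, 1.5, 8.9]
opening: 0.15
finger_force: 61.6
```

```bash
python3 -m handwheel '[[[0,0,0,-0.001,0],[0,0,0,0,0],[0,0,0,0,0]]]'
```

```text
time: 10.27
eef_pos: [0.5981, 0.0339, 0.0671]
tcp_rot: [0.999, -0.046, 0.001, -0.0]
contact_force: [-1.4, 0.4, 5.3]
opening: 0.151
finger_force: 61.2
```

The pose stays put while the force drops, so the catch is holding. I'll unload it fully, then open.

```bash
python3 -m handwheel '[[[0,0,0,-0.001,0],[0,0,0,-0.0005,0],[0,0,0,0,0],[0,0,0,0,0],[0.03,0,0,0,0],[0.04,0,0,0,0],[0.04,0,0,0,0],[0.04,0,0,0,0]]]'
python3 -m handwheel '[[[0.04,0,0,-0.01,0],[0.04,0,0,-0.02,0],[0.04,0,0,-0.03,0],[0.04,0,0,-0.035,0],[0.04,0,0,-0.035,0],[0.04,-0.02,0,-0.03,0],[0.04,-0.03,0,-0.01,0],[0.04,0,0,0,0],[0.04,0,0,0,0]]]'
python3 - <<'E'
from h import *
c=setup('wrist'); cv2.imwrite('pics/w5.png',viewer.read_camera('wrist'))
E
```

```text
time: 10.93
eef_pos: [0.5971, 0.0339, 0.0677]
tcp_rot: [0.999, -0.046, -0.0, -0.0]
contact_force: [0.8, -0.4, 1.4]
opening: 0.47
finger_force: 0.0
time: 11.68
eef_pos: [0.5473, 0.0387, 0.2398]
tcp_rot: [0.999, -0.046, 0.002, 0.0]
contact_force: [-0.1, 0.4, -0.6]
opening: 0.467
finger_force: 0.0
```

View pics/w5.png

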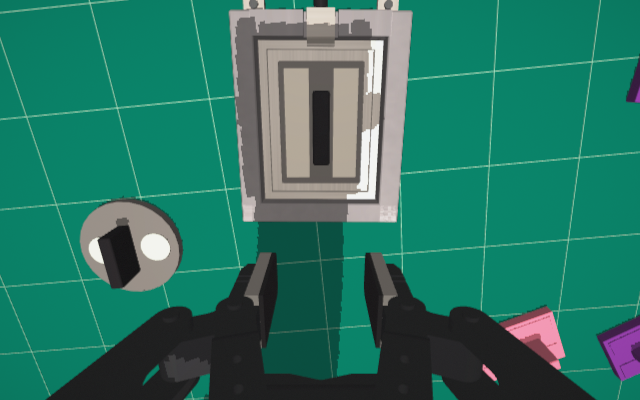

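The carrier (278–364, 62–188) lies flat and square inside the rim. The platform is sunk below the housing top, with the bolt at (320,35) over its rim. The disc hasn't moved and the gripper is clear.

```bash
python3 -c "
from plant import sign_off; print(sign_off())"
```

```text
the job is handed in; nothing more can be done
None
```

The rectangular carrier is flat and square inside the platform rim, pressed down until the catch held, and let go; the round carrier was left untouched, and the job was handed in at about 12 s of the 42 s allowed.

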